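# Load the drilling fixture

### The job

Load the wooden drilling fixture: push the plain round blank (the disc without a hole) across the board until it drops into the round recess and lies flat on its bottom, then push the two steel hold-down clips round over its rim until each rests against its stop pin. Only push with the fingers: do not pick the blank up or tip it on edge. Leave the drilled disc and the other things about the fixture where they lie.

Things in the scene. Friction and masses are not known exactly. Their poses are not given: they have to be found in the camera images.
- fixture: drilling fixture fixed to the bench: flat wooden board 220 (its x) x 290 (its y) x 21 mm thick; origin at the centre of its underside, z up, top face 21 mm above it. Round recess at (0, +70) mm in this frame. Two fixed steel stop pins, 6 mm in diameter, 15 mm high, stand on the face at (+58, +58) and (-58, +58) mm; the blank comes in between them. Screw heads in the face are flush
- nest (a point): centre of the flat bottom of the recess, 12 mm above the fixture's origin, axes as the fixture's. The recess is 93 mm in diameter and 9 mm deep, with a 1.5 mm chamfer round its rim and a 32 mm hole through its bottom
- blank: plain steel disc without a hole, 90 mm in diameter, 14 mm thick, about 0.24 kg, lying flat and loose on the board's top face at its -y end (it and the drilled disc may have changed places). Origin at the centre of its underside. In the recess it lies 9 mm lower and its top stands 5 mm above the board
- drilled: finished steel disc, 90 mm in diameter and 14 mm thick like the blank, but with a 32 mm hole through its middle; lies loose on the board beside the blank, with a gap of 25 mm or more. Origin at the centre of its underside. Must stay where it is
- clip_right (a joint): angle (rad) of the hold-down clip at the board's +x edge, which swivels level on an upright bolt at (+74, +70) mm in the fixture's frame. 0: nose along the fixture's +y, clear of the recess; grows counterclockwise from above; 1.57: nose along -x, over the recess, bar against its stop pin (end of travel). Starts at -0.1 to 0.35, stays where left; about 1.5 N at the knob moves it
- clip_left (a joint): angle (rad) of the like clip at the board's -x edge, bolt at (-74, +70) mm in the fixture's frame. 0: nose along +y; grows clockwise from above; 1.57: nose along +x, over the recess, against its stop pin. Each clip is a steel bar 18 mm wide, 45 mm from bolt to nose, 7 to 12 mm above the face: it passes over the blank only when that is down in the recess
- clip_right_knob (a point): middle of the upright black knob on the +x clip, 32 mm from its bolt: 15 mm in diameter, it reaches from 12 to 39 mm above the board's top face; this point is 25 mm above the face. The low bolt head on the pivot reaches 20 mm above the face
- clip_left_knob (a point): the same point of the like knob on the -x clip
- nail_jar: glass jar of nails, 62 mm wide and 85 mm high, stands loose on the bench behind and to the right of the board. Origin at the centre of its underside
- screwdriver: screwdriver with a red handle, 198 mm long, lies loose on the bench beyond the board's +y end. Origin at the centre of its underside, length along its y
- offcut: hardwood offcut 42x70x20 mm, lies loose on the bench to the right of the board. Origin at the centre of its underside
Not all that is in view belongs to the job. Leave any turquoise look-alike of the blank alone.

How it is judged (in metres and radians):
On the way, in this order (a step that is already met when the one before it is completed fails the run):
1. the blank has dropped into the recess and lies flat, with both clips still clear of it (horizontal distance between blank and nest below 0.004 m and z of blank in the frame of nest below 0.002 m and angle between blank's own z axis and vertical below 0.05 rad and value of joint each of clip_right, clip_left below 0.9 rad), for 0.2 s.
2. both clips are swung over the blank's rim, against their stop pins (value of joint each of clip_right, clip_left above 1.42 rad), for 0.2 s.
At the end, for the whole second after the job is handed in: The blank lies at rest in the recess (centre within 4 mm of the recess's centre, underside within 2 mm of its bottom, tilt under 0.05 rad), both clips stand at more than 1.42 rad (stop at 1.57), the drilled disc is within 20 mm and the jar, screwdriver and offcut are within 30 mm of where they were (all of step 2 and horizontal distance between blank and nest below 0.004 m and z of blank in the frame of nest below 0.002 m and angle between blank's own z axis and vertical below 0.05 rad and linear speed of blank below 0.01 m/s and distance of drilled from where it was at the start of the episode below 0.02 m and distance of each of nail_jar, screwdriver, offcut from where it was at the start of the episode below 0.03 m); the robot touches nothing.
It fails at once if the blank is picked up (its centre more than 8 mm above the board's face) (z of blank in the frame of fixture above 0.029 m).
It fails at once if the blank is tipped on edge (more than 0.35 rad) (angle between blank's own z axis and vertical above 0.35 rad).
It fails at once if the drilled disc is moved more than 20 mm (distance of drilled from where it was at the start of the episode above 0.02 m).
It fails at once if the nail jar, screwdriver or offcut is moved more than 30 mm (distance of any of nail_jar, screwdriver, offcut from where it was at the start of the episode above 0.03 m).
It also fails if it takes over 61 s, if anything falls off the work surface, if the arm or the gripper's body presses on something with over 40 N, if the wrist force passes 120 N, or if a joint passes its speed limit or range.

### The arm

A 6-joint arm with a two-finger parallel gripper is mounted at the origin on a cart in front of the work surface, level with it; the furniture and walls round the work are solid. World frame = base frame: x ahead of the robot, y to its left, z up, the work surface at z = 0. Lengths are in mm, angles in rad, forces in N, time in s.
With the tool pointing down it reaches from about 350 to 850 mm from the base axis. Payload 8.1 kg.
Tool frame: the origin (TCP) lies on the centre line of the jaws, within the pads' length; the fingertips stand 8 mm ahead of it and the grasp point (between the pads) lies 11 mm behind it; y points along the fingers, x is the direction in which the jaws open and shut, and the axes are right-handed (so a half turn about y gives the same grasp; the last joint's range is limited). The gripper opens to 93 mm and grips with 3 to 60 N. Pads are 15 mm wide; open, the fingers measure 128 mm over their backs; the gripper's body (75 mm by 188 mm) begins 65 mm behind the grasp point.
Start: joints at [1.262, 0.13, 1.488, -0, 1.523, -0.085], TCP at [133.139, 585.046, 197.435] pointing down, gripper open.
Joint ranges: [-2.96, 2.96], [-0.89, 2.26], [0.02, 2.5], [-1.34, 4.48], [0, 2.73], [-2.66, 2.66]. Speed limits (rad/s): [2.39, 2.39, 2.79, 3.14, 3.14, 3.14].

### API

Orientations are given as a unit quaternion [w, x, y, z].
In Python, from station import arm gives the robot as it stands.
- The arm moves only by the shell command python3 -m pendant 'ROWS' [OPENING] [FORCE]. ROWS is text: rows parted by semicolons, each of 4 numbers parted by spaces: the shift along the tool's x, y, z in mm, then the turn about the tool's y in degrees. A call has exactly 8 rows; each row is the pose to reach, as a shift and turn from the pose commanded when the call began, along the tool's axes at that moment; what a row does not reach only later rows make up. A row lasts 1/8 s, in which the tool goes at most 62.5 mm and 10.7 degrees, less where a joint would pass 70% of its speed; a pose out of reach is approached as far as the arm can. A call with a gripper value outside its range is refused whole. OPENING is the finger opening in mm, from 0 to 93, set as the call begins (- or left out, the last holds). The fingers move at their own pace and stop on an object; FORCE is the grip in N (left out, the last holds). Time passes only in rows, so rows that repeat a pose let the fingers close, or fill a call up. It gives the time, the measured TCP pose, the force and the opening at its end, in the units of the state.
- arm.get_state(): the state, without advancing time (a new reading comes with each control period).
- arm.snapshot(name): name is "scene" or "top"; returns (picture, depth): 400x640x3 uint8, red, green, blue; 400x640 float32, mm along the optical axis (not along the pixel's ray), 0 where there is no reading.
- arm.get_calibration(name): a dict with "vfov" (degrees; the focal length in pixels is half the picture's height over the tangent of half this angle, whatever the lens; pixels are square), "cx", "cy" (the principal point, pixels), "R" (3x3) and "t" (3): a world point X has camera coordinates R X + t. Camera axes: x right, y down, z forward; pixel columns grow to the right and rows downward; lengths in mm; the calibration is good to about 2 mm. A picture is of the moment at which its call begins. get_calibration takes no time and is no camera call.
- arm.close_job(): hands the job in, once; it reports no verdict.
The state is a dict: "clock": time; "q": joint angles; "qd": joint speeds; "effort": joint torques, N m; "ee_pos": TCP position; "eef_rot": TCP orientation; "wrist_force": force on the tool from outside, world axes, zero at the start; "torque": the same for the moment, N m; "width": finger opening in mm.
Only numpy, scipy, OpenCV 4.12 (cv2) and the standard library are available. Lean on these libraries where they do the work, as an engineer would, in place of code of your own. Each camera call takes 0.05 s, during which the arm holds its last target. There are 200 camera calls.

## Working session

There is one attempt and no reset: what is moved stays moved. The work goes in short steps, Python scripts to look and compute and a shell command to move; the robot and the scene stay as the last step left them, time stands still between calls to the robot, and variables do not carry over. Pictures are saved under pics/ and viewed, about 8 in all and at most 12, crops included, and the job is handed in when it is done.

```bash
ls; mkdir -p pics
cat > h.py <<'E'
import numpy as np, cv2
from station import arm
def snap(n,f):
    p,d=arm.snapshot(n); cv2.imwrite(f'pics/{f}.png',p[:,:,::-1]); np.save(f'pics/{f}.npy',d); return p,d
def ray(n,u,v,z):
    c=arm.get_calibration(n); f=200/np.tan(np.radians(c['vfov'])/2); R=np.array(c['R']);t=np.array(c['t'])
    o=-R.T@t; d=R.T@np.array([(u-c['cx'])/f,(v-c['cy'])/f,1]); return o+d*(z-o[2])/d[2]
def proj(n,X):
    c=arm.get_calibration(n); f=200/np.tan(np.radians(c['vfov'])/2); x=np.array(c['R'])@np.array(X)+np.array(c['t']); return x[:2]/x[2]*f+[c['cx'],c['cy']]
E
python3 - <<'E'
from h import *
snap('top','top0');snap('scene','sc0');print(arm.get_state()); print(arm.get_calibration('top'),arm.get_calibration('scene'))
E
```

```text
pics
{'clock': 0.1, 'q': array([ 1.26160615e+00,  1.31103552e-01,  1.48915225e+00, -6.05710612e-05,
        1.52302329e+00, -8.54126605e-02]), 'qd': array([-7.51276102e-04, -2.48987426e-03, -1.96884131e-03,  1.74296532e-03,
       -9.69759399e-05,  1.01102577e-03]), 'effort': array([ 2.55804247e-03, -5.61339211e+01, -4.93095624e+01,  7.71346595e-02,
        2.91431823e-02, -8.60390082e-05]), 'ee_pos': array([132.98868854, 584.50771537, 196.49164933]), 'eef_rot': array([-0.55235179,  0.55304895,  0.44056221, -0.44153063]), 'wrist_force': array([-0.33960521, -1.00882829,  1.06420496]), 'torque': array([0.01034542, 0.0078995 , 0.01673086]), 'width': 93.11103243536814}
{'vfov': 53.794394347741786, 'cx': 317.2152038950146, 'cy': 200.58828994983836, 'R': array([[-0.00419551, -0.99992398,  0.0115945 ],
       [-0.9865634 ,  0.00224519, -0.16336345],
       [ 0.163325  , -0.01212411, -0.98649782]]), 't': array([ 198.04168833,  588.1745505 , 1069.91359959])} {'vfov': 52.00029219329713, 'cx': 313.9710513338933, 'cy': 201.7446458682822, 'R': array([[ 0.89513276, -0.44576542,  0.00552571],
       [-0.28953566, -0.59074653, -0.75311861],
       [ 0.33897853,  0.67254125, -0.65786156]]), 't': array([-459.49381853,  328.3931583 ,  834.07751576])}
```

View pics/top0.png

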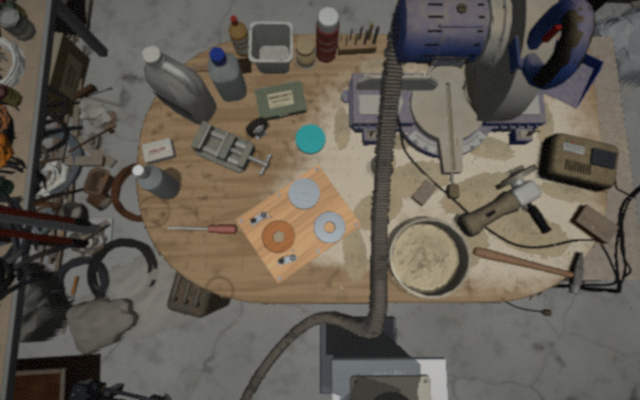

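View pics/sc0.png

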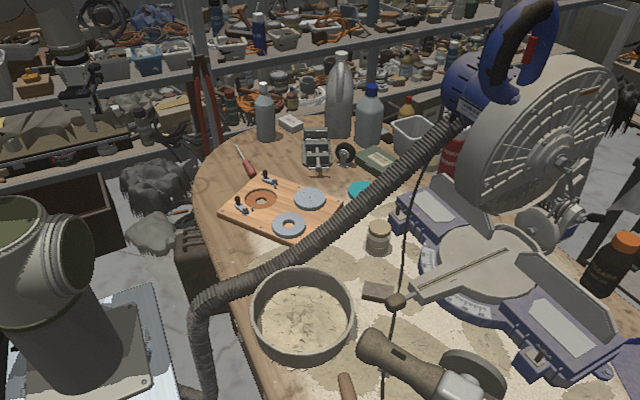

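Run:
```python
from h import *
p=cv2.imread('pics/top0.png');d=np.load('pics/top0.npy')
cv2.imwrite('pics/c1.png',cv2.resize(p[160:290,225:385],None,fx=5,fy=5,interpolation=cv2.INTER_CUBIC)[:600])
c=arm.get_calibration('top'); f=200/np.tan(np.radians(c['vfov'])/2)
def xyz(u,v): return np.array(c['R']).T@(np.array([(u-c['cx'])/f,(v-c['cy'])/f,1])*d[v,u]-np.array(c['t']))
for u,v in [(395,60),(390,100),(386,150),(382,200),(380,250),(375,300),(350,316),(300,335),(260,380),(304,193),(329,227),(278,237),(320,185),(375,370)]: print(u,v,xyz(u,v).round())
print(proj('top',arm.get_state()['ee_pos']))
```

```text
395 60 [859.  25. 334.]
390 100 [790.  27. 277.]
386 150 [690.  26. 204.]
382 200 [576.  27. 133.]
380 250 [448.  27.  75.]
375 300 [314.  40.  49.]
350 316 [ 232.   78. -286.]
300 335 [  73.  272. -861.]
260 380 [-120.  457. -814.]
304 193 [613. 234.  37.]
329 227 [516. 162.  19.]
278 237 [489. 310.   3.]
320 185 [639. 187.  20.]
375 370 [121.  37.  -4.]
[146.92841318 389.23794038]
```

View pics/c1.png

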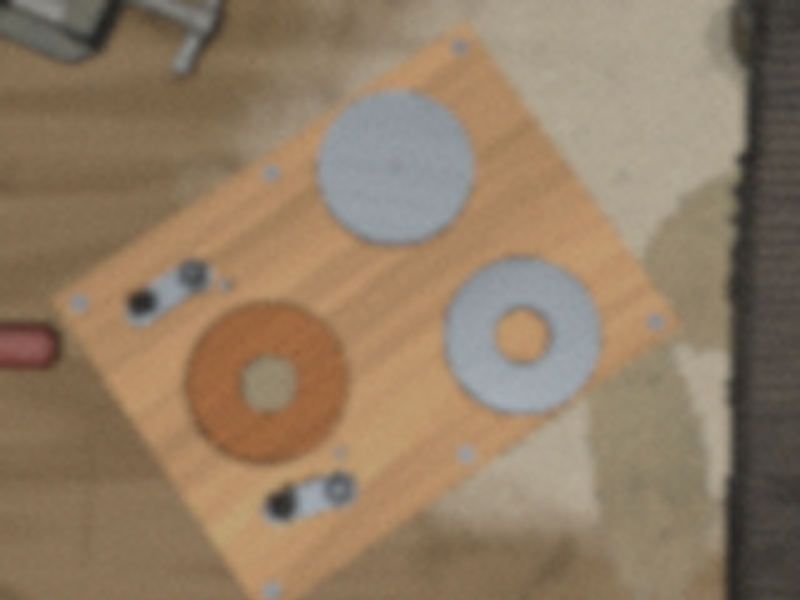

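```bash
cat >> h.py <<'E'
def crop(x,y,z,n='top',o=(225,160),s=5): return ray(n,o[0]+(x+.5)/s-.5,o[1]+(y+.5)/s-.5,z)
E
python3 - <<'E'
from h import *
from scipy.optimize import least_squares
P=[((110,-145),(468,25),21),((110,145),(52,300),21),((-110,-145),(680,325),21),((0,70),(267,382),20),((58,58),(226,285),36),((-58,58),(340,453),36),((74,70),(193,275),41),((-74,70),(339,489),41)]
A=np.array([a for a,_,_ in P],float);B=np.array([crop(*b,z)[:2] for _,b,z in P])
def T(p,a):
    c,s=np.cos(p[2]),np.sin(p[2]); return a@np.array([[c,s],[-s,c]])+p[:2]
r=least_squares(lambda p:(T(p,A)-B).ravel(),[550,240,0.5],loss='soft_l1',f_scale=2)
p=r.x; print(p,np.degrees(p[2])); print((T(p,A)-B).round(1))
inv=lambda w:np.array([[np.cos(p[2]),np.sin(p[2])],[-np.sin(p[2]),np.cos(p[2])]])@(w-p[:2])
for n,b,z in [('blank',(396,167),35),('drilled',(523,335),35),('kr',(142,301),60),('kl',(282,504),60)]:
    w=crop(*b,z)[:2]; print(n,w.round(1),inv(w).round(1))
np.save('fix.npy',p)
from scipy.spatial.transform import Rotation as Ro
q=arm.get_state()['eef_rot'];print(Ro.from_quat(q,scalar_first=True).as_matrix().round(3))
E
```

```text
[530.03862564 250.35384906   0.60289058] 34.543085994235696
[[ 2.3  0.8]
 [ 0.1  0.1]
 [-1.2 -2.8]
 [-0.7 -0.3]
 [ 0.   0.2]
 [-0.6 -0.3]
 [ 1.3  1. ]
 [-0.5  0.3]]
blank [613.  234.4] [ 59.3 -60.2]
drilled [516.  162.3] [-61.5 -64.6]
kr [533.1 374.6] [ 73.  100.6]
kl [421.5 295.8] [-63.6  99. ]
[[ 0.222 -0.    -0.975]
 [ 0.975 -0.002  0.222]
 [-0.002 -1.     0.   ]]
```

```bash
cat >> h.py <<'E'
from scipy.spatial.transform import Rotation as Ro
def fw(x,y):
    p=np.load('fix.npy'); c,s=np.cos(p[2]),np.sin(p[2]); return np.array([p[0]+c*x-s*y,p[1]+s*x+c*y])
def wf(w):
    p=np.load('fix.npy'); c,s=np.cos(p[2]),np.sin(p[2]); a,b=w[0]-p[0],w[1]-p[1]; return np.array([c*a+s*b,-s*a+c*b])
def goal(xy,z,fyaw):  # fyaw: direction of tool z in fixture frame, deg
    s=arm.get_state(); R=Ro.from_quat(s['eef_rot'],scalar_first=True).as_matrix()
    y0=np.degrees(np.arctan2(R[1,2],R[0,2])); y1=fyaw+np.degrees(np.load('fix.npy')[2])
    d=R.T@(np.array([*xy,z])-s['ee_pos']); t=-((y1-y0+180)%360-180)
    print('t',round(s['clock'],2),'at',s['ee_pos'].round(1),'fix',wf(s['ee_pos']).round(1),'F',s['wrist_force'].round(1),'shift',d.round(1),'turn',round(t,1))
E
python3 - <<'E'
from h import *
print('teal',ray('top',310,139,5), ray('top',310,154,5))
d=np.array([-59,80])/99.4
goal(fw(*(np.array([59.3,-60.2])-62*d)),120,126.4)
E
python3 -m pendant '-20 0 -50 0;-40 0 -100 2;-60 0 -150 4;-80 0 -200 6;-100 0 -250 6.3;-120 0 -300 6.3;-145 0 -355 6.3;-165 0 -410 6.3' 50
python3 - <<'E'
from h import *
d=np.array([-59,80])/99.4
goal(fw(*(np.array([59.3,-60.2])-62*d)),60,126.4)
E
```

```text
teal [784.34278126 216.61101051   5.        ] [737.51898659 216.66750141   5.        ]
t 0.1 at [133.  584.5 196.5] fix [-137.6  500.4] F [-0.3 -1.   1.1] shift [-241.5   76.8 -607.4] turn 6.2
clock: 1.1
ee_pos: [497.4, 331.6, 197.1]
eef_rot: [0.576, -0.576, -0.41, 0.41]
wrist_force: [0.3, 0.4, -0.1]
width: 50.2
t 1.1 at [497.4 331.6 197.1] fix [19.2 85.4] F [ 0.3  0.4 -0.1] shift [ -53.9  137.  -203.1] turn -0.1
```

```bash
python3 -m pendant '-13 15 -50 0;-27 30 -100 0;-40 45 -150 0;-54 70 -200 0;-54 100 -203 0;-54 125 -203 0;-54 137 -203 0;-54 137 -203 0'
python3 - <<'E'
from h import *
d=np.array([-59,80])/99.4
snap('top','t1');p=cv2.imread('pics/t1.png');cv2.imwrite('pics/c2.png',cv2.resize(p[160:280,225:385],None,fx=5,fy=5,interpolation=cv2.INTER_CUBIC))
goal(fw(*(np.array([59.3,-60.2])-62*d)),32,126.4)
print(proj('top',arm.get_state()['ee_pos']))
E
```

```text
clock: 2.1
ee_pos: [669.4, 215.6, 59.2]
eef_rot: [0.576, -0.576, -0.409, 0.411]
wrist_force: [-0.7, 0.4, 0.1]
width: 49.9
t 2.15 at [670.3 215.9  60.7] fix [  96.  -107.9] F [0.4 0.6 0.8] shift [-1.2 28.7 -1.8] turn -0.0
[310.17581023 171.45075893]
```

View pics/c2.png

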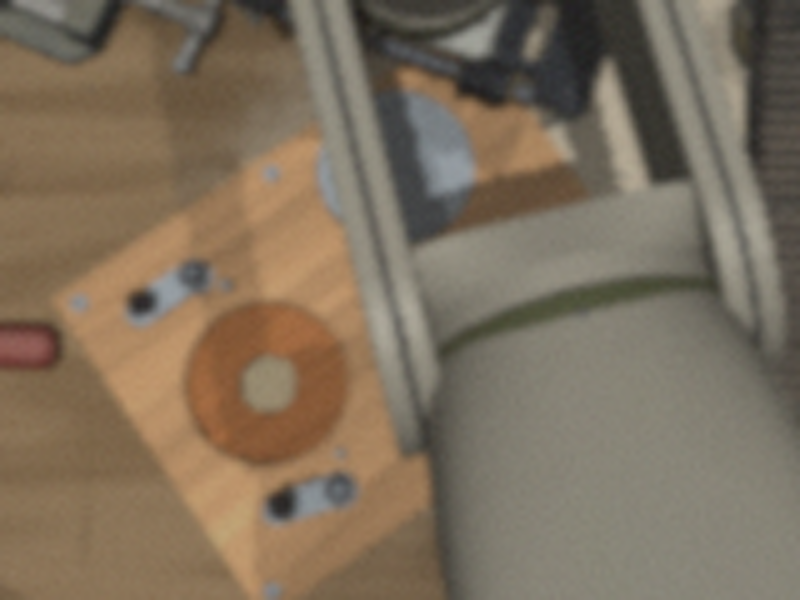

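The arm partly covers the blank (still at about (396,167) in the crop). The gripper sits behind it, as planned. I'll go down now.

```bash
python3 -m pendant '-1 10 0 0;-1 18 0 0;-1 24 0 0;-1 26 0 0;-1 27 0 0;-1 28 0 0;-1 28 0 0;-1 28 0 0'
python3 - <<'E'
from h import *
d=np.array([-59,80])/99.4
goal(fw(*(np.array([0,20])-45*d)),32,126.4)
E
```

```text
clock: 3.15
ee_pos: [670.2, 214.7, 32.7]
eef_rot: [-0.576, 0.576, 0.41, -0.41]
wrist_force: [0.2, -0.0, -0.7]
width: 50.2
t 3.15 at [670.2 214.7  32.7] fix [  95.3 -108.9] F [ 0.2 -0.  -0.7] shift [ -0.3   0.6 115.2] turn -0.1
```

```bash
python3 -m pendant '0 0 7 0;0 0 13 0;0 0 18 0;0 0 26 0;0 0 34 0;0 0 43 0;0 0 52 0;0 0 60 0' 
python3 -m pendant '0 0 8 0;0 0 16 0;0 0 24 0;0 0 32 0;0 0 40 0;0 0 47 0;0 0 52 0;0 0 55 0'
python3 - <<'E'
from h import *
d=np.array([-59,80])/99.4
snap('scene','s2');p=cv2.imread('pics/s2.png');cv2.imwrite('pics/c3.png',cv2.resize(p[140:270,190:370],None,fx=4.4,fy=4.4,interpolation=cv2.INTER_CUBIC))
goal(fw(*(np.array([0,20])-45*d)),32,126.4)
E
```

```text
clock: 4.15
ee_pos: [612.8, 234.6, 32.5]
eef_rot: [-0.576, 0.576, 0.41, -0.41]
wrist_force: [0.7, 0.8, 0.2]
width: 49.5
clock: 5.15
ee_pos: [561.2, 252.5, 32.5]
eef_rot: [-0.576, 0.576, 0.41, -0.41]
wrist_force: [0.0, -0.5, -0.2]
width: 50.1
t 5.2 at [560.9 252.6  32.4] fix [ 26.7 -15.7] F [0.1 0.  0. ] shift [-0.3  0.4 -0.4] turn -0.1
```

View pics/c3.png

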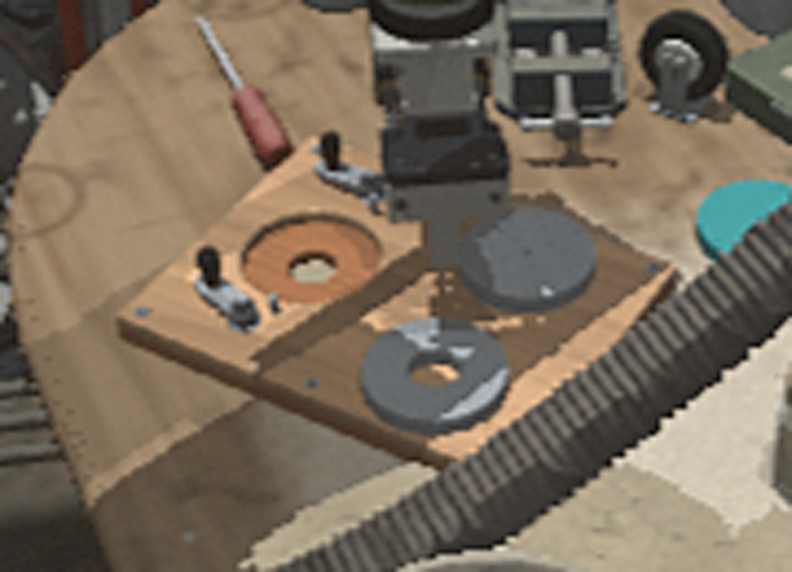

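Run:
```python
from h import *
P=lambda X:((proj('scene',X)-[190,140])*4.4).round()
print('tcp',P(arm.get_state()['ee_pos']),'blank0',P([613,234.4,35]),'expected',P([*fw(0,20),35]),'teal',P([760,216,5]),'recess',P([*fw(0,70),21]))
p,d=snap('top','t2');cv2.imwrite('pics/c4.png',cv2.resize(p[160:280,225:385,::-1],None,fx=5,fy=5,interpolation=cv2.INTER_CUBIC))
```

```text
tcp [438. 260.] blank0 [522. 250.] expected [369. 263.] teal [728. 238.] recess [307. 255.]
```

View pics/c4.png

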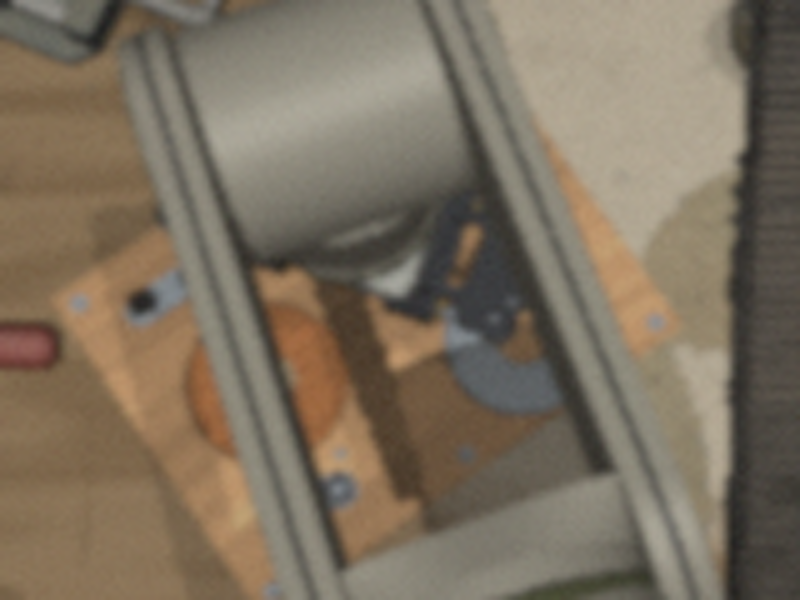

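Run:
```python
from h import *
d=np.load('pics/s2.npy');c=arm.get_calibration('scene');f=200/np.tan(np.radians(c['vfov'])/2)
def xyz(u,v): return np.array(c['R']).T@(np.array([(u-c['cx'])/f,(v-c['cy'])/f,1])*d[v,u]-np.array(c['t']))
for v in range(175,212,3): print(v,[tuple(int(a) for a in xyz(u,v)) for u in (282,286,290,294,300)])
p=cv2.imread('pics/s2.png');cv2.imwrite('pics/c5.png',cv2.resize(p[150:220,260:340],None,fx=8,fy=8,interpolation=cv2.INTER_NEAREST))
```

```text
175 [(515, 183, 181), (524, 178, 182), (533, 175, 180), (542, 172, 179), (555, 165, 180)]
178 [(510, 172, 181), (519, 168, 181), (529, 165, 179), (537, 161, 179), (551, 156, 178)]
181 [(510, 172, 172), (519, 169, 170), (527, 163, 172), (538, 163, 169), (551, 156, 169)]
184 [(510, 173, 162), (521, 175, 156), (531, 173, 154), (539, 167, 156), (554, 163, 153)]
187 [(511, 178, 148), (520, 174, 148), (530, 172, 145), (540, 169, 144), (554, 163, 144)]
190 [(562, 312, 21), (573, 307, 21), (547, 213, 100), (595, 300, 18), (603, 273, 35)]
193 [(558, 303, 17), (567, 293, 21), (546, 213, 89), (588, 283, 21), (597, 261, 34)]
196 [(550, 284, 23), (562, 282, 20), (546, 212, 79), (576, 255, 35), (592, 248, 35)]
199 [(546, 276, 19), (557, 271, 19), (546, 213, 68), (570, 243, 36), (587, 239, 32)]
202 [(541, 262, 20), (551, 257, 21), (561, 251, 22), (569, 241, 27), (581, 225, 34)]
205 [(535, 250, 21), (545, 243, 22), (556, 239, 21), (565, 233, 22), (574, 211, 37)]
208 [(530, 238, 21), (541, 234, 20), (550, 227, 22), (561, 223, 21), (573, 210, 27)]
211 [(525, 225, 22), (536, 222, 20), (545, 216, 21), (556, 213, 19), (571, 206, 19)]
```

View pics/c5.png

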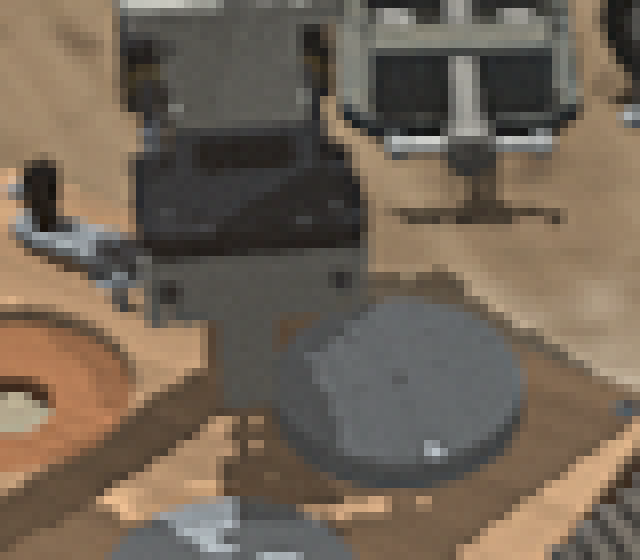

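```bash
python3 - <<'E'
from h import *
d=np.load('pics/s2.npy');c=arm.get_calibration('scene');f=200/np.tan(np.radians(c['vfov'])/2)
def xyz(u,v): return np.array(c['R']).T@(np.array([(u-c['cx'])/f,(v-c['cy'])/f,1])*d[v,u]-np.array(c['t']))
for v in range(188,204): print(v,[tuple(int(a) for a in xyz(u,v)) for u in range(286,296,2)])
print(arm.get_state()['q'])
E
python3 -m pendant '0 0 -15 0;0 0 -35 0;0 0 -55 0;0 0 -75 0;0 0 -95 0;0 0 -108 0;0 0 -115 0;0 0 -115 0'
```

```text
188 [(521, 176, 143), (526, 174, 142), (530, 171, 143), (535, 170, 143), (539, 167, 143)]
189 [(521, 176, 140), (526, 174, 139), (530, 172, 139), (534, 168, 141), (539, 168, 139)]
190 [(573, 307, 21), (542, 214, 100), (547, 213, 100), (553, 214, 97), (595, 300, 18)]
191 [(571, 304, 19), (542, 216, 95), (547, 213, 96), (551, 209, 98), (593, 294, 19)]
192 [(569, 299, 20), (542, 216, 92), (547, 214, 91), (553, 213, 90), (589, 286, 23)]
193 [(567, 293, 21), (543, 218, 87), (546, 213, 89), (553, 213, 86), (588, 283, 21)]
194 [(564, 287, 23), (541, 215, 86), (546, 213, 86), (552, 211, 85), (579, 262, 36)]
195 [(563, 285, 21), (541, 213, 84), (546, 212, 83), (552, 212, 81), (578, 261, 34)]
196 [(562, 282, 20), (542, 218, 76), (546, 212, 79), (552, 213, 76), (576, 255, 35)]
197 [(558, 273, 24), (542, 217, 74), (545, 210, 78), (553, 215, 71), (574, 251, 36)]
198 [(557, 272, 22), (542, 218, 70), (548, 217, 68), (552, 215, 68), (572, 247, 35)]
199 [(557, 271, 19), (541, 216, 67), (546, 213, 68), (552, 214, 65), (570, 243, 36)]
200 [(554, 265, 21), (542, 218, 62), (548, 218, 60), (555, 221, 55), (569, 240, 34)]
201 [(552, 260, 21), (558, 260, 19), (562, 253, 23), (569, 256, 18), (569, 240, 31)]
202 [(551, 257, 21), (555, 251, 23), (561, 251, 22), (567, 250, 20), (569, 241, 27)]
203 [(549, 253, 20), (556, 253, 18), (559, 248, 21), (566, 248, 19), (568, 238, 25)]
[ 3.39407307e-01  3.03883104e-01  1.60007376e+00  1.68856105e-06
  1.23767996e+00 -8.97787223e-01]
clock: 6.25
ee_pos: [670.3, 214.5, 32.3]
eef_rot: [0.576, -0.576, -0.41, 0.41]
wrist_force: [-0.4, 0.1, -0.3]
width: 50.1
```

The scene depth shows the near finger's tip at z≈59, but the reported pose puts it at 24. So the fingers passed over the blank and it hasn't moved. The true height is about 35 mm above the reading, while xy agrees. I'll descend further, watching the force and measuring the tip again.

```bash
python3 -m pendant '0 5 0 0;0 10 0 0;0 15 0 0;0 20 0 0;0 24 0 0;0 27 0 0;0 29 0 0;0 29 0 0'
cat >> h.py <<'E'
def tip(name='scene',f_='tip'):
    p,d=snap(name,f_); c=arm.get_calibration(name);f=200/np.tan(np.radians(c['vfov'])/2)
    v,u=np.mgrid[0:400,0:640]; X=np.stack([(u-c['cx'])/f*d,(v-c['cy'])/f*d,d],-1)-np.array(c['t']); W=X@np.array(c['R']); return p,W
E
python3 - <<'E'
from h import *
p,W=tip('scene','s3'); s=arm.get_state()['ee_pos']; R=Ro.from_quat(arm.get_state()['eef_rot'],scalar_first=True).as_matrix()
L=(W-s)@R # tool coords
m=(np.abs(L[...,2])<9)&(np.abs(np.abs(L[...,0])-34)<12)&(W[...,2]>-5)&(W[...,2]<110)
print(m.sum(),s); v,u=np.nonzero(m); 
for r in sorted(set(v)): k=v==r; print(r,u[k].min(),u[k].max(),np.median(W[r,u[k],2]).round(),np.median(L[r,u[k],0]).round())
E
```

```text
clock: 7.25
ee_pos: [670.0, 214.7, 3.3]
eef_rot: [0.576, -0.576, -0.41, 0.41]
wrist_force: [-0.1, -0.4, -0.6]
width: 50.1
99 [670.13413553 214.66591057   3.47825094]
195 330 335 69.0 -40.0
196 329 335 66.0 -41.0
197 330 335 63.0 -41.0
198 329 335 58.0 -40.0
199 328 335 55.0 -41.0
200 329 335 52.0 -41.0
201 328 334 48.0 -40.0
202 329 334 44.0 -40.0
203 329 334 39.0 -39.0
204 328 334 35.0 -39.0
205 328 333 22.0 -28.0
206 328 334 22.0 -32.0
207 329 334 22.0 -37.0
208 329 334 21.0 -40.0
209 329 335 21.0 -43.0
```

```bash
python3 -m pendant '0 2 0 0;0 4 0 0;0 5 0 0;0 6 0 0;0 7 0 0;0 7 0 0;0 7 0 0;0 7 0 0'
python3 -m pendant '0 1 0 0;0 2 0 0;0 2 0 0;0 2 0 0;0 2 0 0;0 2 0 0;0 2 0 0;0 2 0 0'
```

```text
clock: 8.3
ee_pos: [670.5, 214.8, -0.0]
eef_rot: [-0.576, 0.576, 0.41, -0.41]
wrist_force: [-11.9, -2.5, 22.4]
width: 50.0
clock: 9.3
ee_pos: [670.7, 214.8, -0.1]
eef_rot: [-0.576, 0.576, 0.41, -0.41]
wrist_force: [-17.5, -3.9, 33.9]
width: 50.2
```

```bash
python3 -m pendant '0 -4 0 0;0 -8 0 0;0 -8 0 0;0 -8 0 0;0 -8 0 0;0 -8 0 0;0 -8 0 0;0 -8 0 0'
python3 -m pendant '0 0 6 0;0 0 12 0;0 0 16 0;0 0 20 0;0 0 24 0;0 0 28 0;0 0 32 0;0 0 36 0'
python3 - <<'E'
from h import *
d=np.array([-59,80])/99.4
p,W=tip('scene','s4');v=p[140:270,190:370,::-1]; cv2.imwrite('pics/c6.png',cv2.resize(v,None,fx=4.4,fy=4.4,interpolation=cv2.INTER_CUBIC))
goal(fw(*(np.array([0,20])-45*d)),2.5,126.4)
E
```

```text
clock: 10.3
ee_pos: [670.1, 214.7, 2.4]
eef_rot: [-0.576, 0.576, 0.41, -0.41]
wrist_force: [-0.0, -0.9, 0.0]
width: 50.1
clock: 11.3
ee_pos: [635.9, 226.6, 2.5]
eef_rot: [-0.576, 0.576, 0.41, -0.41]
wrist_force: [1.2, -0.5, -0.5]
width: 49.9
t 11.35 at [635.4 226.8   2.4] fix [ 73.5 -79.2] F [ 1.1 -1.  -0.7] shift [-0.3 -0.1 78.4] turn -0.1
```

View pics/c6.png

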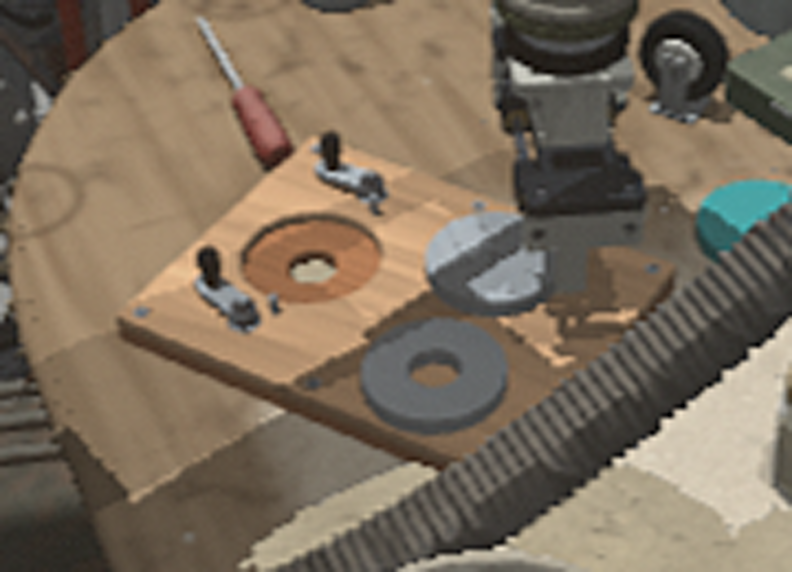

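The blank, now at crop (493,263), is being pushed. The drilled disc at (435,372) hasn't moved.

```bash
python3 -m pendant '0 0 5 0;0 0 10 0;0 0 15 0;0 0 20 0;0 0 26 0;0 0 32 0;0 0 38 0;0 0 43 0'
python3 -m pendant '0 0 5 0;0 0 10 0;0 0 15 0;0 0 20 0;0 0 25 0;0 0 29 0;0 0 32 0;0 0 34 0'
cat >> h.py <<'E'
def disc(W,z0=32.5,z1=38,lo=(-50,-60),hi=(50,125)):
    # robust 45 mm circle fit in fixture frame to points at disc-top height
    from scipy.optimize import least_squares
    p=np.load('fix.npy');c,s=np.cos(p[2]),np.sin(p[2]);a=W[...,0]-p[0];b=W[...,1]-p[1];F=np.stack([c*a+s*b,-s*a+c*b],-1)
    m=(W[...,2]>z0)&(W[...,2]<z1)&(F[...,0]>lo[0])&(F[...,0]<hi[0])&(F[...,1]>lo[1])&(F[...,1]<hi[1])
    q=F[m]; return q
E
python3 - <<'E'
from h import *
p,W=tip('scene','s5'); q=disc(W); print(len(q),q.min(0),q.max(0),np.median(q,0))
v=p[165:225,230:330,::-1]; cv2.imwrite('pics/c7.png',cv2.resize(v,None,fx=8,fy=8,interpolation=cv2.INTER_CUBIC))
goal(fw(0,20-45),2.5,90)
E
```

```text
clock: 12.35
ee_pos: [595.0, 240.7, 2.4]
eef_rot: [-0.576, 0.576, 0.41, -0.41]
wrist_force: [0.7, -0.8, 0.5]
width: 49.8
clock: 13.35
ee_pos: [563.2, 251.8, 2.5]
eef_rot: [-0.576, 0.576, 0.41, -0.41]
wrist_force: [2.0, 0.2, -0.3]
width: 50.3
506 [-49.66234703 -59.59705995] [39.54890456 62.63808384] [-13.8670946   14.17315699]
t 13.4 at [563.  251.8   2.4] fix [ 28.  -17.4] F [ 0.7 -0.5 -0.8] shift [-27.   -0.1  10.5] turn 36.3
```

View pics/c7.png

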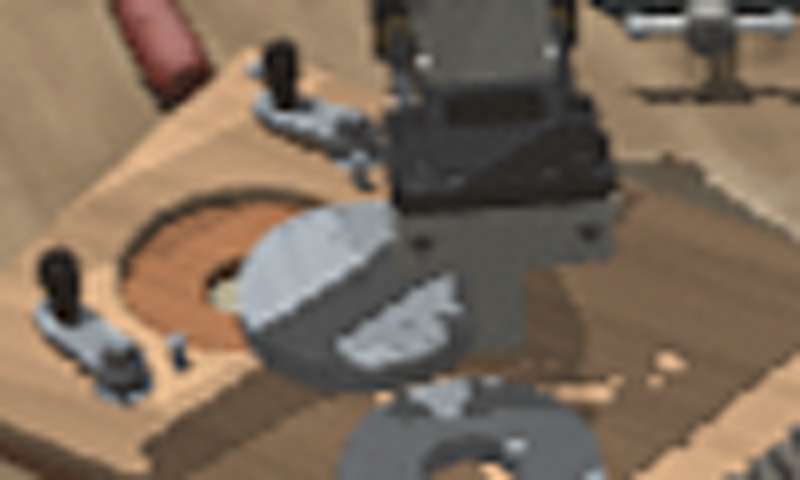

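Turning to the final heading here would bring the left finger into the drilled disc. I'll slide the cradle about 22 mm further first, still at this heading.

```bash
python3 -m pendant '1.5 0 3 0;3 0 6.5 0;4.5 0 10 0;6 0 13 0;7 0 15.5 0;8 0 18 0;9 0 20 0;9 0 20 0'
python3 - <<'E'
from h import *
d=np.array([-59,80])/99.4
s=arm.get_state()['ee_pos']; C=wf(s)+45*d; print('disc est',C)
goal(fw(C[0],C[1]-54),2.5,90)
E
```

```text
clock: 14.4
ee_pos: [547.1, 266.9, 2.4]
eef_rot: [0.576, -0.576, -0.41, 0.41]
wrist_force: [0.3, -0.8, 1.1]
width: 50.0
disc est [-3.21723175 40.19034515]
t 14.4 at [547.1 266.9   2.4] fix [23.5  4. ] F [ 0.3 -0.8  1.1] shift [-32.1  -0.1   1.5] turn 36.3
```

```bash
python3 -m pendant '0 0 -5 0;0 0 -9 0;-4 0 -10 5;-8 0 -10 9;-12 0 -9 14;-17 0 -7 18;-17 0 -7 18;-17 0 -7 18'
python3 - <<'E'
from h import *
goal(fw(-1.5,40.2-53),2.5,90)
p,W=tip('scene','s6');v=p[165:225,230:330,::-1]; cv2.imwrite('pics/c8.png',cv2.resize(v,None,fx=8,fy=8,interpolation=cv2.INTER_CUBIC))
print([((proj('scene',[*fw(-3.2+a,40.2+b),35])-[230,165])*8).round() for a,b in((0,0),(-45,0),(45,0),(0,45),(0,-45))])
E
```

```text
clock: 15.4
ee_pos: [548.6, 248.5, 2.5]
eef_rot: [0.633, -0.633, -0.315, 0.315]
wrist_force: [0.6, -0.7, 0.4]
width: 49.9
t 15.4 at [548.6 248.5   2.5] fix [ 14.3 -12.1] F [ 0.6 -0.7  0.4] shift [-15.2  -0.    4.3] turn 18.4
[array([299., 265.]), array([227., 338.]), array([368., 195.]), array([195., 225.]), array([405., 305.])]
```

View pics/c8.png

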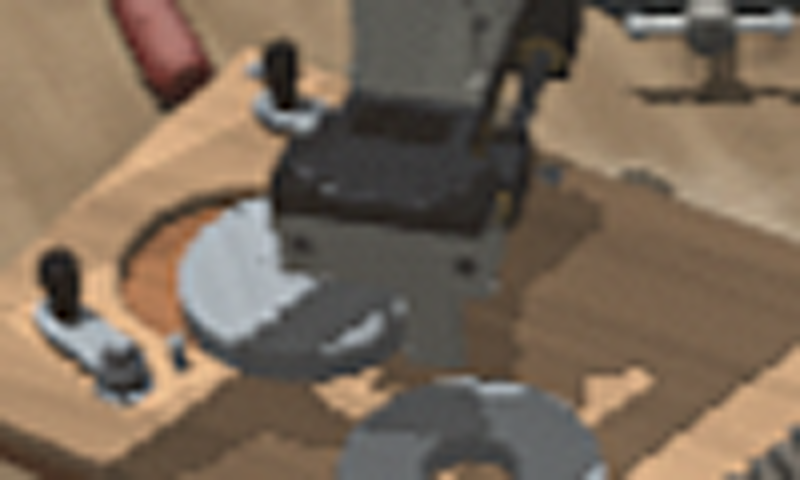

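The blank's left edge is at crop column 178 and its right edge at about 408, close to the estimate. Now I'll finish the turn.

```bash
python3 -m pendant '0 0 0 0;0 0 0 0;-5 0 0 6;-10 0 2 12;-15 0 4 18.4;-15 0 4 18.4;-15 0 4 18.4;-15 0 4 18.4' 40
python3 - <<'E'
from h import *
goal(fw(0,70-47.8),2.5,90)
E
```

```text
clock: 16.45
ee_pos: [536.4, 239.0, 2.5]
eef_rot: [-0.675, 0.675, 0.21, -0.21]
wrist_force: [-0.5, -0.1, 0.2]
width: 39.5
t 16.45 at [536.4 239.    2.5] fix [ -1.2 -12.9] F [-0.5 -0.1  0.2] shift [ 1.3 -0.  35.1] turn 0.0
```

Push to within about 4 mm of the recess centre, then slowly to the end.

```bash
python3 -m pendant '0 0 4 0;0 0 9 0;0 0 14 0;.5 0 18 0;1 0 22 0;1 0 25 0;1.3 0 28 0;1.3 0 31 0'
python3 -m pendant '0 0 .7 0;0 0 1.4 0;0 0 2.1 0;0 0 2.8 0;0 0 3.5 0;0 0 4.2 0;0 0 4.6 0;0 0 4.6 0'
python3 - <<'E'
from h import *
goal(fw(0,70-47.8),2.5,90)
p,W=tip('scene','s7');v=p[165:225,230:330,::-1]; cv2.imwrite('pics/c9.png',cv2.resize(v,None,fx=8,fy=8,interpolation=cv2.INTER_CUBIC))
for a,b in((0,70),(-25,70),(-15,50),(-15,90),(10,95),(0,105),(-30,85)):
    u,v=proj('scene',[*fw(a,b),30]).round().astype(int); print(a,b,np.median(W[v-1:v+2,u-1:u+2],axis=(0,1)).round(1))
E
```

```text
clock: 17.45
ee_pos: [519.5, 265.5, 2.4]
eef_rot: [0.676, -0.675, -0.209, 0.209]
wrist_force: [0.3, -1.3, -0.1]
width: 40.2
clock: 18.45
ee_pos: [517.1, 268.9, 2.4]
eef_rot: [-0.675, 0.675, 0.21, -0.21]
wrist_force: [0.0, -1.5, -0.8]
width: 39.7
t 18.45 at [517.1 268.9   2.4] fix [-0.1 22.7] F [ 0.  -1.5 -0.8] shift [ 0.1 -0.1 -0.5] turn -0.1
0 70 [458.6 200.4 125.1]
-25 70 [472.6 298.1  25.6]
-15 50 [487.6 283.1  26.8]
-15 90 [463.8 315.   29.7]
10 95 [447.2 209.  136.3]
0 105 [441.6 227.8 121.9]
-30 85 [457.  307.   25.8]
```

View pics/c9.png

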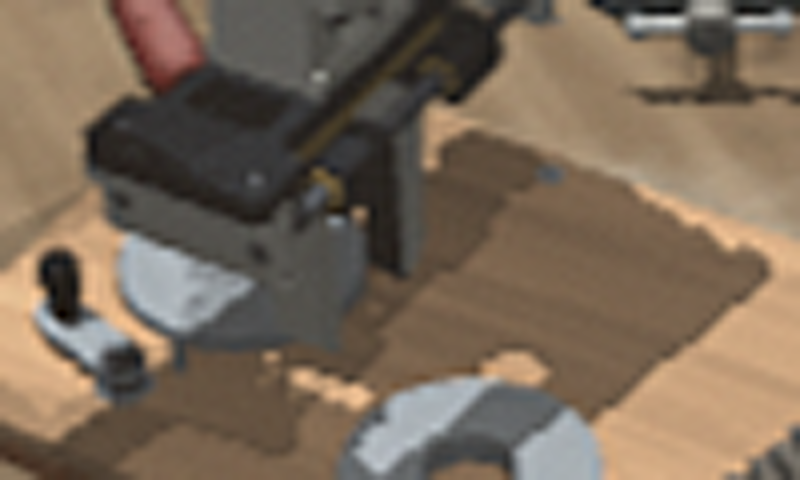

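```bash
python3 -m pendant '0 0 -7 0;0 0 -14 0;0 -10 -18 0;0 -40 -35 0;0 -70 -70 0;0 -90 -110 0;0 -90 -150 0;0 -90 -150 0' 0
python3 - <<'E'
from h import *
p,W=tip('scene','s8');v=p[165:225,230:330,::-1]; cv2.imwrite('pics/c10.png',cv2.resize(v,None,fx=8,fy=8,interpolation=cv2.INTER_CUBIC))
pf=np.load('fix.npy'); c,s=np.cos(pf[2]),np.sin(pf[2]); a=W[...,0]-pf[0];b=W[...,1]-pf[1];F=np.stack([c*a+s*b,-s*a+c*b,W[...,2]],-1)
m=(np.hypot(F[...,0],F[...,1]-70)<38)&(F[...,2]<45);q=F[m];A=np.c_[q[:,:2]-[0,70],np.ones(len(q))];k=np.linalg.lstsq(A,q[:,2],rcond=None)[0];print(len(q),k,'std',(A@k-q[:,2]).std())
goal(fw(0,0),100,90)
E
```

```text
clock: 19.5
ee_pos: [603.9, 142.7, 93.8]
eef_rot: [-0.675, 0.676, 0.209, -0.208]
wrist_force: [-0.6, 0.4, 0.6]
width: 0.7
349 [1.67436107e-03 2.74652558e-03 2.63613023e+01] std 1.516472985274706
t 19.55 at [602.8 144.1  93.2] fix [  -0.3 -128.7] F [ 0.3  1.2 -0.1] shift [-1.000e-01 -6.900e+00  1.287e+02] turn -0.2
```

View pics/c10.png

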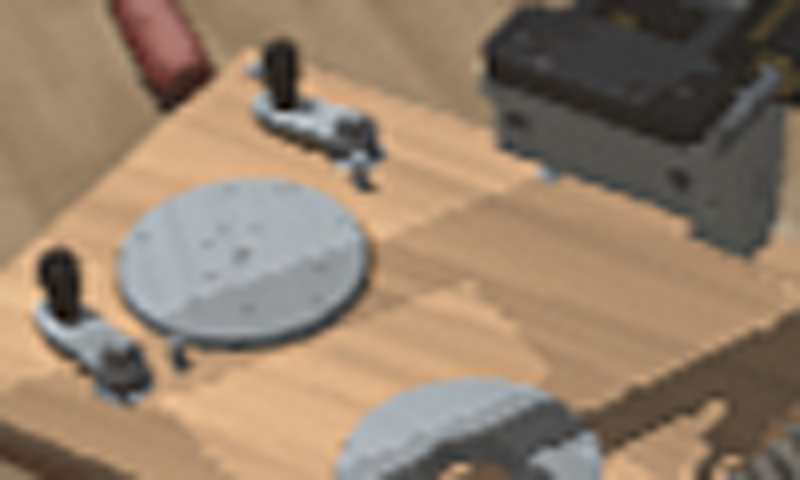

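The blank lies flat in the recess: its top plane is at z 26.4 with slopes under 0.3 %. The viewing limit is used up, so I'll check the clips by depth numbers from here on.

```bash
cat >> h.py <<'E'
def knob(W,side):
    q=F_(W); m=(np.hypot(q[...,0]-side*74,q[...,1]-70)<45)&(q[...,2]>48)&(q[...,2]<64); k=np.median(q[m],0)-[side*74,70,0]
    # camera sees near side of knob: shift 5mm away from camera
    p=np.load('fix.npy')[2]; v=np.array([.45,.893]); v=np.array([[np.cos(p),np.sin(p)],[-np.sin(p),np.cos(p)]])@v*5
    k=k[:2]+v; print(side,m.sum(),k.round(1),'r',np.hypot(*k).round(1),'angle',np.arctan2(-side*k[0],k[1]).round(2))
def F_(W):
    p=np.load('fix.npy');c,s=np.cos(p[2]),np.sin(p[2]);a=W[...,0]-p[0];b=W[...,1]-p[1];return np.stack([c*a+s*b,-s*a+c*b,W[...,2]],-1)
E
python3 - <<'E'
from h import *
p,W=tip('scene','s9'); knob(W,1);knob(W,-1)
goal(fw(94,122),90,45)
E
```

```text
1 24 [ 1.8 32.5] r 32.6 angle -0.06
-1 31 [11.7 30.7] r 32.9 angle 0.36
t 19.6 at [602.  145.1  92.7] fix [  -0.4 -127.5] F [ 0.2 -0.   0.3] shift [ 93.8   2.8 249.8] turn 44.9
```

```bash
python3 -m pendant '20 0 50 8;40 0 100 16;60 0 150 24;80 0 200 32;94 0 245 40;94 0 250 45;94 0 250 45;94 0 250 45' 0
python3 - <<'E'
from h import *
goal(fw(94,122),24,45)
E
```

```text
clock: 20.6
ee_pos: [537.5, 404.5, 92.3]
eef_rot: [-0.704, 0.704, -0.064, 0.064]
wrist_force: [0.2, 0.3, -0.7]
width: 0.6
t 20.6 at [537.5 404.5  92.3] fix [ 93.6 122.7] F [ 0.2  0.3 -0.7] shift [ 0.8 68.3 -0.2] turn 0.1
```

```bash
python3 -m pendant '0 15 0 0;0 30 0 0;0 45 0 0;0 58 0 0;0 64 0 0;0 67 0 0;0 67 0 0;0 67 0 0' 0
python3 - <<'E'
from h import *
goal(fw(94,122),24,45)
s=arm.get_state();R=Ro.from_quat(s['eef_rot'],scalar_first=True).as_matrix()
for th in np.arange(-.1,1.71,.1):
    k=np.array([74-32*np.sin(th),70+32*np.cos(th)])+np.array([.707,.707])*15
    print(th.round(1),(R.T@(np.array([*fw(*k),s['ee_pos'][2]])-s['ee_pos']))[[0,2]].round(1))
E
```

```text
clock: 21.6
ee_pos: [538.4, 404.9, 26.2]
eef_rot: [0.704, -0.704, 0.064, -0.065]
wrist_force: [-0.3, -0.2, 0.3]
width: 0.3
t 21.6 at [538.4 404.9  26.2] fix [ 94.6 122.6] F [-0.3 -0.2  0.3] shift [ 0.   2.2 -0.8] turn -0.1
-0.1 [  2.4 -11.9]
0.0 [  0.  -14.1]
0.1 [ -2.1 -16.5]
0.2 [ -4. -19.]
0.3 [ -5.6 -21.8]
0.4 [ -7.  -24.7]
0.5 [ -8.  -27.7]
0.6 [ -8.8 -30.8]
0.7 [ -9.2 -34. ]
0.8 [ -9.3 -37.2]
0.9 [ -9.1 -40.4]
1.0 [ -8.6 -43.5]
1.1 [ -7.7 -46.6]
1.2 [ -6.6 -49.6]
1.3 [ -5.2 -52.5]
1.4 [ -3.4 -55.2]
1.5 [ -1.5 -57.7]
1.6 [  0.7 -60. ]
1.7 [  3.2 -62.1]
```

```bash
python3 -m pendant '2 0 -10 0;-2 0 -17 0;-5 0 -22 0;-8 0 -28 0;-9 0 -34 0;-9 0 -40 0;-8 0 -46 0;-5 0 -52 0' 0
python3 -m pendant '2 0 -3 0;4 0 -6 0;6 0 -9 0;8 0 -10 0;8 0 -10 0;8 0 -10 0;8 0 -10 0;8 0 -10 0' 0
python3 - <<'E'
from h import *
goal(fw(94,122),24,45)
E
```

```text
clock: 22.6
ee_pos: [523.6, 353.8, 25.4]
eef_rot: [-0.704, 0.704, -0.065, 0.065]
wrist_force: [-1.1, 2.3, 0.8]
width: 0.4
clock: 23.6
ee_pos: [528.2, 347.6, 25.6]
eef_rot: [0.706, -0.702, 0.065, -0.064]
wrist_force: [-5.7, 18.5, -1.7]
width: 0.6
t 23.6 at [528.2 347.6  25.6] fix [53.6 81.1] F [-5.7 18.5 -1.7] shift [-0.3  2.  57.4] turn 0.0
```

```bash
python3 -m pendant '0 0 6 0;0 0 14 0;0 -15 20 0;0 -40 20 0;0 -65 20 0;0 -66 20 0;0 -66 20 0;0 -66 20 0' 0
python3 - <<'E'
from h import *
goal(fw(-84,120),92,135)
p,W=tip('scene','s10'); knob(W,1);knob(W,-1)
E
```

```text
clock: 24.6
ee_pos: [532.5, 362.2, 89.9]
eef_rot: [-0.704, 0.705, -0.066, 0.064]
wrist_force: [-0.7, -0.0, 0.8]
width: 0.7
t 24.6 at [532.5 362.2  89.9] fix [65.4 90.8] F [-0.7 -0.   0.8] shift [-126.2   -1.7  -85.1] turn -90.1
1 26 [-30.4   0.7] r 30.4 angle 1.55
-1 31 [11.6 30.3] r 32.5 angle 0.37
```

Right clip is at 1.55. Next, the left one.

```bash
python3 -m pendant '-25 0 -17 -10;-50 0 -34 -20;-75 0 -51 -30;-100 0 -68 -40;-126 0 -85 -50;-126 0 -85 -60;-126 0 -85 -70;-126 0 -85 -80' 0
python3 -m pendant '0 0 0 -10;0 0 0 -10;0 0 0 -10;0 0 0 -10;0 0 0 -10;0 0 0 -10;0 0 0 -10;0 0 0 -10' 0
python3 - <<'E'
from h import *
goal(fw(-84,120),25,135)
E
```

```text
clock: 25.65
ee_pos: [393.3, 301.9, 90.7]
eef_rot: [0.58, -0.58, -0.404, 0.405]
wrist_force: [-0.6, 0.1, 0.2]
width: 0.3
clock: 26.65
ee_pos: [393.9, 302.2, 91.5]
eef_rot: [-0.544, 0.544, 0.452, -0.452]
wrist_force: [0.2, -0.1, -0.6]
width: 0.8
t 26.65 at [393.9 302.2  91.5] fix [-82.8 119.9] F [ 0.2 -0.1 -0.6] shift [-0.8 66.5  0.9] turn -0.1
```

```bash
python3 -m pendant '0 15 0 0;0 30 0 0;0 45 0 0;0 58 0 0;0 64 0 0;0 66 0 0;0 66 0 0;0 66 0 0' 0
python3 - <<'E'
from h import *
goal(fw(-84,120),25,135)
s=arm.get_state();R=Ro.from_quat(s['eef_rot'],scalar_first=True).as_matrix()
for th in np.arange(.3,1.71,.2):
    k=np.array([-74+32*np.sin(th),70+32*np.cos(th)])+np.array([-.707,.707])*15
    print(th.round(1),(R.T@(np.array([*fw(*k),s['ee_pos'][2]])-s['ee_pos']))[[0,2]].round(1))
E
```

```text
clock: 27.65
ee_pos: [394.3, 302.5, 26.1]
eef_rot: [-0.544, 0.544, 0.452, -0.452]
wrist_force: [-0.3, 0.1, 0.6]
width: 0.3
t 27.65 at [394.3 302.5  26.1] fix [-82.2 119.9] F [-0.3  0.1  0.6] shift [-1.2  1.1  1.3] turn -0.1
0.3 [ -1.2 -11.2]
0.5 [  1.2 -17.1]
0.7 [  2.4 -23.4]
0.9 [  2.3 -29.8]
1.1 [  1. -36.]
1.3 [ -1.6 -41.9]
1.5 [ -5.3 -47.1]
1.7 [ -9.9 -51.5]
```

```bash
python3 -m pendant '0 0 -8 0;0 0 -14 0;2 0 -20 0;2 0 -25 0;2 0 -30 0;1 0 -35 0;-1 0 -40 0;-4 0 -45 0' 0
python3 -m pendant '-2 0 -3 0;-4 0 -5 0;-6 0 -7 0;-8 0 -8 0;-8 0 -8 0;-8 0 -8 0;-8 0 -8 0;-8 0 -8 0' 0
python3 -m pendant '0 0 6 0;0 0 14 0;0 -15 22 0;0 -40 22 0;0 -65 22 0;0 -66 60 0;0 -66 110 0;0 -66 110 0' 0
python3 - <<'E'
from h import *
goal(fw(-84,120),25,135)
p,W=tip('scene','s11'); knob(W,1);knob(W,-1); F=F_(W)
m=(np.hypot(F[...,0],F[...,1]-70)<25)&(F[...,2]<45);q=F[m];A=np.c_[q[:,:2]-[0,70],np.ones(len(q))];k=np.linalg.lstsq(A,q[:,2],rcond=None)[0];print(len(q),k)
p0=cv2.imread('pics/s8.png');p1=cv2.imread('pics/s11.png');d=cv2.absdiff(p0,p1).max(2)
for n,X in dict(drilled=[516,162,35],driver=[*ray('top',225,229,10)[:2],15]).items():
    u,v=proj('scene',X).astype(int);print(n,d[v-8:v+9,u-15:u+16].mean())
E
```

```text
clock: 28.65
ee_pos: [437.6, 289.7, 25.4]
eef_rot: [-0.544, 0.544, 0.452, -0.452]
wrist_force: [-1.7, 1.3, 0.6]
width: 0.4
clock: 29.65
ee_pos: [440.6, 283.7, 25.4]
eef_rot: [0.546, -0.541, -0.452, 0.453]
wrist_force: [-15.8, 16.4, 7.1]
width: 0.5
clock: 30.65
ee_pos: [333.3, 301.1, 92.1]
eef_rot: [0.543, -0.543, -0.453, 0.453]
wrist_force: [0.1, 0.1, -0.3]
width: 0.6
t 30.65 at [333.3 301.1  92.1] fix [-133.3  153.3] F [ 0.1  0.1 -0.3] shift [ 11.2  67.1 -58.4] turn 0.1
1 27 [-30.7   0.3] r 30.7 angle 1.56
-1 28 [33.1  0.3] r 33.1 angle 1.56
139 [1.69610487e-02 7.65060290e-03 2.64141545e+01]
drilled 54.62428842504744
driver 7.954459203036053
```

Both clips read 1.56. The pixel difference at the drilled disc may only be a shadow, so I'll check its position by depth against the first scene picture.

Run:
```python
from h import *
c=arm.get_calibration('scene');f=200/np.tan(np.radians(c['vfov'])/2);v,u=np.mgrid[0:400,0:640]
p,W=tip('scene','s12')
for n in('sc0','s12'):
    d=np.load(f'pics/{n}.npy') if n=='sc0' else np.load('pics/s12.npy')
    F=F_((np.stack([(u-c['cx'])/f*d,(v-c['cy'])/f*d,d],-1)-np.array(c['t']))@np.array(c['R']))
    m=(F[...,2]>31)&(F[...,2]<39)&(np.hypot(F[...,0]+61.5,F[...,1]+64.6)<70);q=F[m][:,:2];print(n,len(q),q.mean(0).round(1),np.percentile(q,[2,98],axis=0).round(1).tolist())
    m=(F[...,2]>24)&(F[...,2]<29)&(np.hypot(F[...,0],F[...,1]-70)<60);q=F[m][:,:2];print(' recess top',len(q),np.percentile(q,[1,99],axis=0).round(1).tolist())
```

```text
sc0 567 [-63.8 -66. ] [[-104.4, -106.2], [-21.6, -25.5]]
 recess top 13 [[-45.6, 14.2], [56.6, 126.1]]
s12 579 [-63.9 -66.4] [[-104.4, -106.4], [-21.4, -25.6]]
 recess top 400 [[-44.7, 23.8], [45.3, 113.2]]
```

Drilled disc hasn't moved. The blank is seated and centred, and the arm is clear, so I'm handing in.

```bash
python3 -c "
from station import arm
arm.close_job()"
```

```text
the job is handed in; nothing more can be done
```

The job is handed in at about 31 s of the 61 s allowed; the station gave no verdict. I pushed the blank with the fingers as a cradle until it dropped into the recess. Then I pushed each clip round by its knob until the force rose against the stop pin.

**Last checks, by depth readings from the scene camera:**
- **Blank:** its top is at z 26.4, where 26 is expected. Its tilt is about 0.02 rad or less, and its outline is centred to about 1–2 mm.
- **Clips:** both read about 1.56 rad.
- **Drilled disc:** moved less than 0.5 mm by depth. A picture comparison had differed strongly there, probably because of a shadow.
- **Screwdriver:** looked unchanged by picture comparison only.
- **Jar and offcut:** I did not measure these; the arm never worked near them.
- **Force:** the highest reading between moves was about 38 N at the wrist, while feeling for the board.

**What disagreed:** the reported tool height was about 29 mm too low. My first push passed over the blank without touching it. I found the error in the depth picture, felt for the board at about 34 N upward force, and worked from that height.

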